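Slide the leatherworker's tool tray over the lip into its bench dock

ROBOT

A 7-joint arm with a two-finger parallel gripper is mounted at the origin on the work surface. World frame = base frame: x ahead of the robot, y to its left, z up, the work surface at z = 0. Lengths are in mm, angles in rad, forces in N, time in s.
With the tool pointing down it reaches from about 425 to 825 mm from the base axis. Payload 3.6 kg.
Tool frame: the origin (TCP) lies midway between the tips of the shut fingers; the grasp point (between the pads) lies 19 mm behind it; z points along the fingers, y is the line along which they close (so a half turn about z gives the same grasp; the last joint's range is limited). The gripper opens to 85 mm and grips with 20 to 120 N. Pads are 22 mm wide; open, the fingers measure 114 mm over their backs; the gripper's body (76 mm by 85 mm) begins 54 mm behind the grasp point. The pads swing forward as they close: fully open they stand 13 mm farther back than shut.
Start: joints at [-1.135, 0.615, -0.013, 1.423, 0.008, 1.103, -0.04], TCP at [289.578, 581.9, 231.297] pointing down, gripper open.
Joint ranges: [-3.12, 3.12], [-0.3, 2.06], [-1.34, 1.32], [0.26, 2.42], [-1.36, 4.5], [0.01, 1.98], [-2.84, 2.84]. Speed limits (rad/s): [2.79, 2.79, 3.14, 3.14, 3.14, 3.14, 3.14].

INTERFACE

Orientations are given as a rotation vector (axis times angle).
In Python, from station import sensors, optics, ctrl gives the robot as it stands. The module is installed in compiled form; this text tells all that it offers.
- The arm moves only by the tool servo_tool, never from a script. Its argument "deltas" is one flat list of numbers, 4 for each row, row after row: the shift along the tool's x, y, z in mm, then the turn about the tool's z in degrees. A call has 1 to 10 rows; each row shifts and turns the commanded pose from where the row before left it, along the tool's axes as they then stand; what a row does not reach is not made up. A row lasts 1/10 s, in which the tool goes at most 50 mm and 8.59 degrees, less where a joint would pass 70% of its speed; a pose out of reach is approached as far as the arm can. A call is refused whole if a number of a shift passes 50 or a number of a turn 8.59, either way. A call with a gripper value outside its range is refused whole. "hand" is the closure, from 0 (fully open) to 1 (shut), set as the call begins (left out, the last holds). The fingers move at their own pace and stop on an object; "grip_force" is the grip in N (left out, the last holds). Time passes only in rows, so rows that do not move let the fingers close. It gives the time, the measured TCP pose, the force, the opening and the grip force at its end, in the units of the state.
- sensors.read_state(): the state, without advancing time (a new reading comes with each control period).
- optics.snapshot(name): name is "scene" or "top" or "wrist"; returns a dict with "image" (420x560x3 uint8, blue, green, red), "depth" (420x560 float32, mm along the optical axis (not along the pixel's ray), 0 where there is no reading), "mtx" (3x3 intrinsics, pixels), "origin" and "rotation" of the camera in the world; the wrist camera has in their place "tool_from_camera" (4x4, takes a point from camera to tool coordinates, whose origin is the TCP and whose axes are the flange's). Camera axes: x right, y down, z forward; pixel columns grow to the right and rows downward; lengths in mm; the calibration is good to about 2 mm. A picture is of the moment at which its call begins: read the wrist's pose just before it.
- ctrl.job_done(): hands the job in; it is judged then, once.
The state is a dict: "time": time; "qpos": joint angles; "joint_vel": joint speeds; "effort": joint torques, N m; "ee_pos": TCP position; "tcp_rot": TCP orientation; "ft_force": force on the tool from outside, world axes, zero at the start; "moment": the same for the moment, N m; "grip_width": opening from 0.0 (shut) to 1.0 (fully open); "grasp_force": force on a finger pad.
Only numpy, scipy, OpenCV 4.12 (cv2) and the standard library are available. Lean on these libraries where they do the work, as an engineer would, in place of code of your own. Each camera call takes 0.05 s, during which the arm holds its last target. There are 200 camera calls.

TASK

Put the wooden tool tray away in its dock without carrying it: by the red tab lift only its front edge until it rests on the brass lip, with its back edge still on the table, then push the tray on over the lip until it lies flat behind it. Keep pushing along the dock until the tray presses the sprung leather pad at the far end firmly but gently, so that the pad gives by a few millimetres without being squashed to its end, and leave the tray resting against the pad. Do not ram the lip, do not tip the tray steeply or lift its back end, and leave the other things on the table alone.

Things in the scene. Friction and masses are not known exactly. Their poses are not given: they have to be found in the camera images.
- tray: Open wooden tool tray, loose, 150 mm long (x) x 100 wide (y) x 45 high, vertical walls 8 thick, 0.48 to 0.75 kg, balanced about its middle; contents fixed, below the rim. Origin: centre of its underside; +x to its front edge, which goes into the dock first; z up. It starts 20 to 60 mm short of the dock's lip, up to 25 mm off its centre line, turned up to 0.2 rad to it.
- tray_grip (a point): Grip point on the red tab: 45 mm ahead of the tray's origin, on its centre line, 68 mm above its underside. Tab 14 mm thick along the tray's y (close the fingers along y), 32 long along x, from 48 to 88 mm above the underside, free on both sides above the rim. It is hinged at 46 mm on a pin along y (swings 0.6 rad each way, lightly sprung upright), so the tray tips freely below it.
- tray_nose (a point): Middle of the lower front edge of the tray: 75 mm ahead of its origin, at the underside.
- tray_tail (a point): Middle of the lower back edge of the tray: 75 mm behind its origin, at the underside. The back wall above it, 45 mm high, is the face to push on.
- dock: Low wooden dock fixed to the table. Origin: at table height, middle of the outer face of its brass lip; +x is the way in (horizontal), y across, z up. Side rails 112 mm apart inside (6 mm play each side of the tray), 16 thick, 36 high, run to x = 300 mm; short wings 36 high flare outwards in front of the lip.
- dock_lip (a point): Top of the outer edge of the brass lip, in the middle, 16 mm above the table (dock x = 0). The lip spans dock x = 0 to 14 mm, is square-edged and vertical on both faces. A tray pushed flat against it cannot climb it. As its middle passes the lip the tray tips front down by itself, its back edge rising up to about 30 mm: pushing hands must not hold that end down, or it jams.
- dock_floor (a point): Point on the dock's floor, 4 mm above the table, at dock x = 100 mm, y = 0. The floor is level from the lip (14 mm) to the end; once past the lip the tray drops 12 mm on to it. Sliding the tray takes about 2 to 6 N, so push with that much more than the pad is to get.
- dock_end (a point): Fixed mark on the floor at dock x = 176 mm: the nearest place where the face of the dark red leather pad (80 mm wide, 6 to 38 mm above table) can be. Its stop block (52 mm high) is clamped 0 to 60 mm farther on, unreported: feel or look for it. The pad is sprung: 3 N per mm, 6 mm travel, bottoms at 18 N. Press it with 7 to 13 N; on release it may push the tray back some mm.
- spool: Bystander: a spool of orange-brown thread with pale wooden ends, upright, 48 mm across, 60 mm high; origin under its centre
- awl: Bystander: an awl with a dark wooden handle lying on the table, about 150 mm long; origin under its middle
- hammer: Bystander: a hammer lying on the table, 260 mm long; origin under its middle
- paper_roll: Bystander: a white paper roll standing on end, 104 mm across, 100 mm high; origin under its centre
- mug: Bystander: a blue mug, 76 mm across, 90 mm high; origin under its centre
- jar: Bystander: a small jar with a yellow cap, 64 mm across, 85 mm high; origin under its centre

How it is judged:
By the outcome, as a careful person would: the job done as asked, in the order asked, and still so for the second after the job is handed in, with the robot touching nothing.
It also fails if it takes over 72 s, if anything falls off the work surface, if the arm or the gripper's body presses on something with over 40 N, if the wrist force passes 120 N, or if a joint passes its speed limit or range.

## Working session

There is one attempt and no reset: what is moved stays moved. The work goes in short steps, Python scripts to look and compute and a tool call to move; the robot and the scene stay as the last step left them, time stands still between calls to the robot, and variables do not carry over. Pictures are saved under pics/ and viewed, at most 13 in all, crops included, and the job is handed in when it is done.

Besides the shell and the picture viewer there is one more tool, called in YAML: its name, and indented under it one key for each argument. servo_tool: Moves the arm, as the interface text tells. Its arguments: {"type":"object","properties":{"deltas":{"type":"array","items":{"type":"number"}},"hand":{"type":"number"},"grip_force":{"type":"number"}},"required":["deltas"]}

```bash
mkdir -p pics; cat > h.py <<'E'
import numpy as np, cv2, pickle
from station import sensors, optics, ctrl
from scipy.spatial.transform import Rotation as R
def snap(n):
    s=sensors.read_state(); d=optics.snapshot(n)
    if n=="wrist":
        T=np.eye(4); T[:3,:3]=R.from_rotvec(s['tcp_rot']).as_matrix(); T[:3,3]=s['ee_pos']
        C=T@np.array(d['tool_from_camera']); d['origin']=C[:3,3]; d['rotation']=C[:3,:3]
    d['origin']=np.array(d['origin']); d['rotation']=np.array(d['rotation'])
    return d
def cloud(d):
    h,w=d['depth'].shape; u,v=np.meshgrid(np.arange(w),np.arange(h)); K=d['mtx']; z=d['depth']
    p=np.stack([(u-K[0,2])/K[0,0]*z,(v-K[1,2])/K[1,1]*z,z],-1)
    return p@d['rotation'].T+d['origin']
def ray(d,u,v,h):
    K=d['mtx']; r=d['rotation']@np.array([(u-K[0,2])/K[0,0],(v-K[1,2])/K[1,1],1.])
    return d['origin']+r*(h-d['origin'][2])/r[2]
E
python3 - <<'E'
from h import *
s=sensors.read_state(); print(s)
for n in("scene","top"):
    d=snap(n); cv2.imwrite(f"pics/{n}0.png",d['image']); pickle.dump(d,open(f"{n}0.pkl","wb")); print(n,d['origin'],d['rotation'].round(3).tolist(),d['mtx'].tolist())
E
```

```text
{'time': 0.0, 'qpos': array([-1.13548543,  0.61595089, -0.01263372,  1.42495375,  0.00809177,
        1.1033897 , -0.04039413]), 'joint_vel': array([ 3.29046080e-04, -1.05909432e-03, -6.21293675e-05,  5.19058122e-05,
       -4.88954649e-04,  1.58853091e-03,  7.36062296e-05]), 'effort': array([ 2.09885741e-05, -4.69217169e+01,  2.59145703e-01, -1.71033007e+01,
        9.97341878e-03,  9.63074213e-03,  3.41698509e-06]), 'ee_pos': array([289.25121165, 581.21384684, 230.09936716]), 'tcp_rot': array([-0.71872013, -3.05767139,  0.00406221]), 'ft_force': array([-0.31248261,  0.13019523, -0.17146932]), 'moment': array([-0.01324542,  0.00276027, -0.01594239]), 'grasp_force': 0.0, 'grip_width': 0.9942529347977299}
scene [1439.13171182 -671.95177369  785.40952374] [-1.96, -1.038, 0.531] [[529.9356455694685, 0.0, 279.8917138865335], [0.0, 529.9356455694685, 213.29331845470335], [0.0, 0.0, 1.0]]
top [ 421.44167277  -90.99974151 1260.63719658] [-2.137, 2.185, -0.102] [[472.79345420084087, 0.0, 278.4055388843378], [0.0, 472.79345420084087, 211.54682288625656], [0.0, 0.0, 1.0]]
```

View pics/scene0.png

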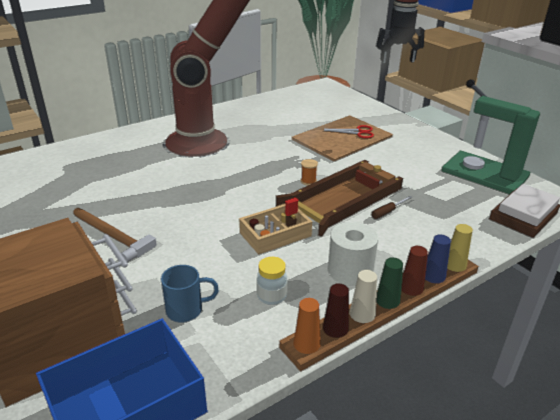

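View pics/top0.png

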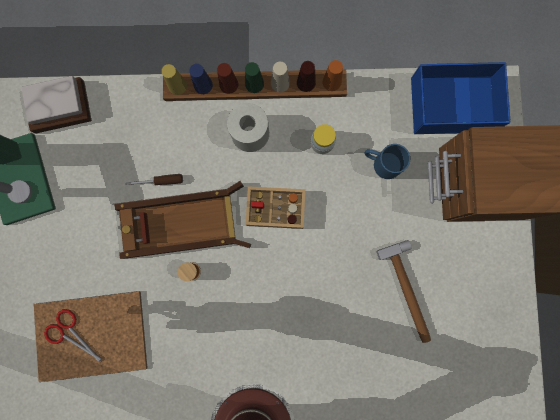

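The top view shows the dock spanning px (120–240, 190–255) with its brass lip at about (231,215). The tray is at (275,208) with its red tab at (257,204), and the pad is at about (145,228). The spool is at (188,271) and the awl at (160,181), both near the dock rails.

```bash
cat >> h.py <<'E'
_snap=snap
def snap(n):
    d=_snap(n)
    if d['rotation'].shape==(3,): d['rotation']=R.from_rotvec(d['rotation']).as_matrix()
    return d
E
python3 - <<'E'
from h import *
d=snap("top"); P=cloud(d); print(P[380,100].round(),P[300,250].round(), P[208,275].round())
hsv=cv2.cvtColor(d['image'],cv2.COLOR_BGR2HSV); z=P[...,2]
def rect(m,name,h):
    m=cv2.morphologyEx(m.astype(np.uint8),cv2.MORPH_OPEN,np.ones((2,2)))
    n,l,st,c=cv2.connectedComponentsWithStats(m)
    i=1+np.argmax(st[1:,4]); pts=P[l==i][:,:2].astype(np.float32); r=cv2.minAreaRect(pts)
    print(name,st[i].tolist(),np.round(r[0]),np.round(r[1]),round(r[2],1),cv2.boxPoints(r).round().tolist(), 'z',np.percentile(P[l==i][:,2],[5,50,95]).round())
U,V=np.meshgrid(np.arange(560),np.arange(420))
tr=(U>244)&(U<310)&(V>180)&(V<235)
rect(tr&(z>37)&(z<55),'trayrim',45)
rect(tr&(z>60),'tab',88)
rect((U>110)&(U<250)&(V>175)&(V<262)&(z>27)&(z<43),'rails+pad',36)
rect((U>110)&(U<165)&(V>190)&(V<262)&(z>45),'stop',52)
h,s,v=cv2.split(hsv)
rect((U>222)&(U<242)&(V>190)&(V<245)&(h>15)&(h<35)&(s>90)&(z>8)&(z<24),'lip',16)
big=cv2.resize(d['image'][170:270,105:325],None,fx=3.6,fy=3.6,interpolation=cv2.INTER_CUBIC); cv2.imwrite('pics/crop1.png',big)
for r in range(185,262,6): print(r,z[r,115:250:5].round().astype(int).tolist())
E
```

```text
[127. 395.   1.] [324.   2.   1.] [566. -69.   4.]
trayrim [247, 187, 59, 42, 590] [520. -70.] [152. 195.] 86.2 [[418.0, -139.0], [613.0, -152.0], [623.0, -1.0], [428.0, 12.0]] z [ 1. 43. 48.]
tab [252, 202, 13, 7, 85] [496. -50.] [168.  32.] 18.1 [[411.0, -60.0], [421.0, -91.0], [581.0, -39.0], [571.0, -8.0]] z [ 5. 86. 92.]
rails+pad [116, 182, 135, 78, 2006] [535. 133.] [456. 210.] 87.7 [[421.0, -91.0], [631.0, -99.0], [649.0, 357.0], [439.0, 365.0]] z [ 6. 36. 42.]
stop [123, 226, 9, 9, 61] [513. 313.] [18. 22.] 67.2 [[499.0, 309.0], [519.0, 301.0], [526.0, 317.0], [506.0, 325.0]] z [38. 51. 56.]
lip [226, 197, 10, 41, 224] [490.   8.] [231.  68.] 38.9 [[379.0, -38.0], [421.0, -91.0], [601.0, 54.0], [559.0, 107.0]] z [ 1. 16. 21.]
185 [-5, 2, -2, 3, -2, -2, 4, 1, 3, -2, 3, -1, -4, 3, -1, -1, 1, -3, 2, -3, 0, -1, 3, 0, 34, 39, 3]
191 [-1, 0, -3, 0, 3, 2, -3, 4, 1, 3, 2, -6, 1, 2, 0, 2, 5, 0, -4, 34, 38, 34, 36, 33, 5, -4, 0]
197 [-1, 1, -2, -1, -2, -3, -4, 2, -3, -1, 35, 34, 38, 40, 37, 35, 39, 33, 36, 25, 18, 6, 20, -1, -1, 0, 0]
203 [3, 41, 40, 38, 35, 36, 37, 38, 35, 35, 29, 19
[... 224 characters left out ...]
20, -4, -2, 4]
221 [1, 7, 45, 37, 17, 8, 30, 16, 4, 3, 7, 2, 0, 2, 3, 1, 4, 4, 3, 4, 1, -1, 7, 21, 0, -4, 0]
227 [-3, 1, 49, 48, 21, 6, 37, 4, 7, 4, 3, 3, 8, 4, 8, 5, 2, 2, 5, 6, -1, 7, 5, 1261, -2, -4, -2]
233 [-2, 3, 38, 37, 30, 5, 38, 1, 10, 0, 4, 2, 4, 2, 3, 4, 3, 0, 3, 4, 0, 8, 2, 11, -1, 0, 4]
239 [-1, -2, 44, 41, 32, 29, 40, 6, 8, -1, 10, 3, 7, 7, 4, 3, 3, 5, 5, 4, 4, 34, 37, 42, 34, -2, 0]
245 [0, 0, 44, 42, 39, 7, 5, 4, 5, 4, 5, 0, 38, 34, 35, 40, 41, 35, 34, 39, 33, 17, -1, 2, 1, 15, 38]
251 [0, 3, -1, 39, 37, 35, 38, 38, 41, 31, 34, 37, 20, 2, -2, -1, 0, -2, 0, 2, 3, -1, 0, -4, 0, 5, 1]
257 [2, 38, 34, 26, -3, 2, 3, -3, 1, -1, -2, 2, 3, 5, 1, 2, -5, -4, 3, 5, 0, 5, 1, 0, -1, 3, 2]
```

View pics/crop1.png

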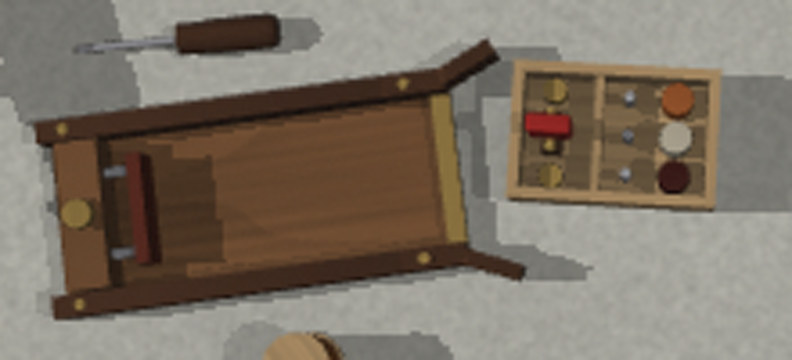

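The crop gives these points. The tray rim corners are (516,60), (719,70), (714,209) and (508,198), and the tab is at (548,125). The outer edge of the lip runs (448,96)–(468,242), and the pad face runs (147,153)–(159,262). The outer rail edges are (37,123)–(437,70) and (55,319)–(462,263).

```bash
python3 - <<'E'
from h import *
d=snap("top")
def p(c,h): return ray(d,c[0]/3.6+105-.36,c[1]/3.6+170-.36,h)
T=[p(c,45) for c in((516,60),(719,70),(714,209),(508,198))]
for t in T: print(t.round())
tc=np.mean(T,0); ax=(T[0]+T[3]-T[1]-T[2])/2; print('tray c',tc.round(),'len',np.linalg.norm(ax),'w',np.linalg.norm((T[0]+T[1]-T[2]-T[3])/2),'yaw',np.arctan2(ax[1],ax[0]))
print('tab',p((548,125),88))
L=[p(c,16) for c in((448,96),(468,242))]; lc=(L[0]+L[1])/2; v=L[0]-L[1]; print('lip',L,lc,np.linalg.norm(v))
A=[p(c,36) for c in((37,123),(437,70))];B=[p(c,36) for c in((55,319),(462,263))]
for q in(A,B):
    w=q[0]-q[1]; print('rail',[x.round() for x in q],np.linalg.norm(w),np.arctan2(w[1],w[0]))
a=np.mean([np.arctan2(*(q[0]-q[1])[1::-1]) for q in(A,B)]); n=np.array([-np.sin(a),np.cos(a),0]); xd=np.array([np.cos(a),np.sin(a),0])
mid=(np.mean(A,0)+np.mean(B,0))/2; print('rail sep',(A[0]-B[0])@n,'dock yaw',a)
o=lc+n*((mid-lc)@n); print('dock o',o)
for c in((147,153),(159,262)): print('pad',(p(c,38)-o)@xd)
print('tray in dock', (tc-o)@xd,(tc-o)@n,'dyaw',np.arctan2(ax[1],ax[0])-a)
print('tool axes',R.from_rotvec(sensors.read_state()['tcp_rot']).as_matrix().round(3))
E
```

```text
[619.  -0.  45.]
[ 609. -147.   45.]
[ 508. -140.   45.]
[519.   7.  45.]
tray c [564. -70.  45.] len 147.30046774622332 w 100.36992362402644 yaw 1.4962764112396376
tab [566.0777397  -24.94342416  88.        ]
lip [array([598.24296773,  52.68734085,  16.        ]), array([490.02600329,  39.13924634,  16.        ])] [544.13448551  45.91329359  16.        ] 109.06173599458735
rail [array([583., 350.,  36.]), array([615.,  58.,  36.])] 293.80018204326944 1.6805643940691741
rail [array([440., 335.,  36.]), array([474.,  42.,  36.])] 295.4356043098564 1.6854487998618288
rail sep -143.2081807475614 dock yaw 1.6830065969655015
dock o [544.74286772  45.98184829  16.        ]
pad 220.14972031939874
pad 219.7276034934644
tray in dock -117.39294512119585 -5.9580674960564215 dyaw -0.18673018572586386
tool axes [[-0.895  0.446 -0.001]
 [ 0.446  0.895 -0.001]
 [-0.    -0.002 -1.   ]]
```

servo_tool:
  deltas: [0,0,0,8.5,0,0,0,8.5,0,0,0,8.5,0,0,0,8.5,0,0,0,8.5,0,0,0,8.5,0,0,0,8.5,0,0,0,8.3]

```text
time: 1.0
ee_pos: [289.3, 581.8, 231.0]
tcp_rot: [2.309, 2.131, -0.001]
ft_force: [-0.2, -0.5, -0.5]
grip_width: 0.998
grasp_force: 0.0
```

servo_tool:
  deltas: [-20,11,0,0,-40,22,0,0,-40,22,0,0,-40,22,0,0,-40,22,0,0,-40,22,0,0,-40,22,0,0,-40,22,0,0,-40,22,0,0,-40,22,0,0]

```text
time: 2.0
ee_pos: [470.2, 185.8, 231.4]
tcp_rot: [-2.302, -2.138, -0.0]
ft_force: [1.2, -0.0, 0.8]
grip_width: 1.001
grasp_force: 0.0
```

servo_tool:
  deltas: [-40,22,0,0,-40,22,0,0,-40,22,0,0,-40,22,0,0,-30,20,0,0,-13,8,0,0,0,0,0,0]

```text
time: 2.7
ee_pos: [570.7, -26.0, 231.1]
tcp_rot: [2.306, 2.132, -0.002]
ft_force: [-0.7, -0.3, 0.1]
grip_width: 1.006
grasp_force: 0.0
```

```bash
python3 - <<'E'
from h import *
s=sensors.read_state(); print(s['time'],s['ee_pos'],R.from_rotvec(s['tcp_rot']).as_matrix().round(3).tolist(),s['qpos'].round(2),s['ft_force'])
d=snap("wrist"); pickle.dump(d,open('w1.pkl','wb')); cv2.imwrite('pics/w1.png',d['image'])
h,S,v=cv2.split(cv2.cvtColor(d['image'],cv2.COLOR_BGR2HSV)); P=cloud(d)
m=((h<8)|(h>172))&(S>150)&(v>60)&(P[...,2]>75)&(P[...,2]<100)
n,l,st,c=cv2.connectedComponentsWithStats(m.astype(np.uint8))
for i in range(1,n):
    if st[i,4]>60: r=cv2.minAreaRect(P[l==i][:,:2].astype(np.float32)); print(st[i],P[l==i].mean(0).round(1),r)
E
```

```text
2.7 [570.66574954 -26.02533784 231.05833001] [[0.079, 0.997, -0.0], [0.997, -0.079, -0.001], [-0.001, -0.0, -1.0]] [-0.23  0.51  0.37  1.67 -0.21  1.    0.13] [-0.71113774 -0.33685198  0.05159066]
[264 172  15  36 533] [567.2 -24.2  86.2] ((567.0306396484375, -25.367412567138672), (30.685373306274414, 12.433496475219727), 85.52394104003906)
```

View pics/w1.png

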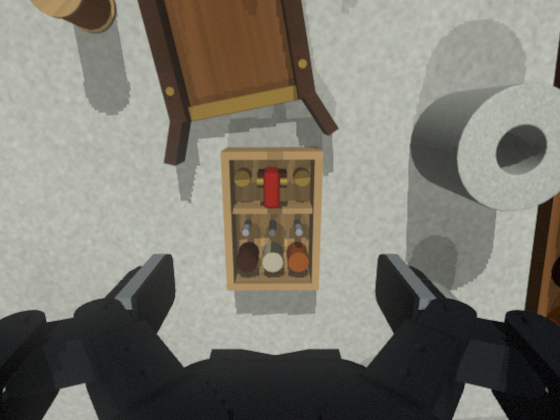

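The wrist view shows the tab at (272,188), measured at (567,-25) and 86 mm high, which agrees with the top view. The fingers straddle the tray and the surroundings are clear.

servo_tool:
  deltas: [0.7,-3.8,30,0,0,0,40,0,0,0,40,0,0,0,30,0,0,0,20,0,0,0,12,0,0,0,8,0,0,0,0,0,0,0,0,0]

```text
time: 3.65
ee_pos: [567.3, -22.1, 52.2]
tcp_rot: [2.301, 2.138, 0.002]
ft_force: [-0.2, 0.7, 0.5]
grip_width: 1.002
grasp_force: 0.0
```

servo_tool:
  deltas: [0,0,0,0,0,0,0,0,0,0,0,0,0,0,0,0,0,0,0,0,0,0,0,0,0,0,0,0,0,0,0,0,0,0,0,0,0,0,0,0]
  hand: 1
  grip_force: 50

```text
time: 4.65
ee_pos: [567.5, -22.7, 51.6]
tcp_rot: [2.301, 2.137, 0.002]
ft_force: [2.0, 0.5, 2.1]
grip_width: 0.157
grasp_force: 53.6
```

servo_tool:
  deltas: [0,0,-2,0,0,0,-3,0,0,0,-3,0,0,0,-3,0,0,0,-3,0,0,0,-3,0,0,0,-2,0,0,0,0,0,0,0,0,0]

```text
time: 5.55
ee_pos: [566.3, -22.3, 70.2]
tcp_rot: [-2.302, -2.137, 0.0]
ft_force: [-0.2, -1.1, -3.6]
grip_width: 0.152
grasp_force: 52.5
```

```bash
python3 - <<'E'
from h import *
s=sensors.read_state(); print(s['ee_pos'],R.from_rotvec(s['tcp_rot']).as_matrix().round(3).tolist(),s['ft_force'],s['moment'],s['grasp_force'])
d=snap("scene"); cv2.imwrite('pics/s1.png',cv2.resize(d['image'][140:260,210:420],None,fx=3.6,fy=3.6))
E
```

```text
[566.33490353 -22.34500951  70.23937674] [[0.074, 0.997, -0.001], [0.997, -0.074, 0.0], [0.0, -0.001, -1.0]] [-0.17307421 -1.14453152 -3.59178408] [-0.14930726  0.15800492 -0.07926326] 52.531678676605225
```

View pics/s1.png

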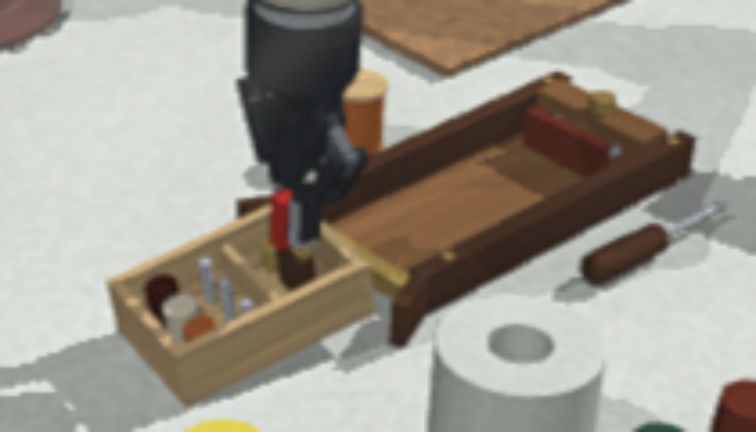

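The front edge is up and the tail is still on the table. The next move aligns the tray with the dock.

servo_tool:
  deltas: [-0.7,-3.5,0,0,-0.7,-3.5,0,0,-0.7,-3.5,0,0,-0.7,-3.5,0,0,0,0,0,-2.7,0,0,0,-2.7,0,0,0,-2.7,0,0,0,-2.6,0,0,0,0,0,0,0,0]

```text
time: 6.6
ee_pos: [550.7, -24.8, 69.9]
tcp_rot: [-2.094, -2.338, 0.004]
ft_force: [-1.5, -0.9, -5.2]
grip_width: 0.154
grasp_force: 52.6
```

```bash
python3 - <<'E'
from h import *
s=sensors.read_state(); print(s['ee_pos'],R.from_rotvec(s['tcp_rot']).as_matrix().round(3).tolist(),s['ft_force'],s['moment'],s['grasp_force'])
d=snap("top"); pickle.dump(d,open('t2.pkl','wb')); cv2.imwrite('pics/t2.png',cv2.resize(d['image'][170:270,105:325],None,fx=3.6,fy=3.6,interpolation=cv2.INTER_CUBIC))
E
```

```text
[550.74684013 -24.81435541  69.89221528] [[-0.11, 0.994, -0.003], [0.994, 0.11, 0.0], [0.0, -0.003, -1.0]] [-1.50977844 -0.85997725 -5.1701871 ] [-0.08497463  0.34026657 -0.1694323 ] 52.62325465679169
```

View pics/t2.png

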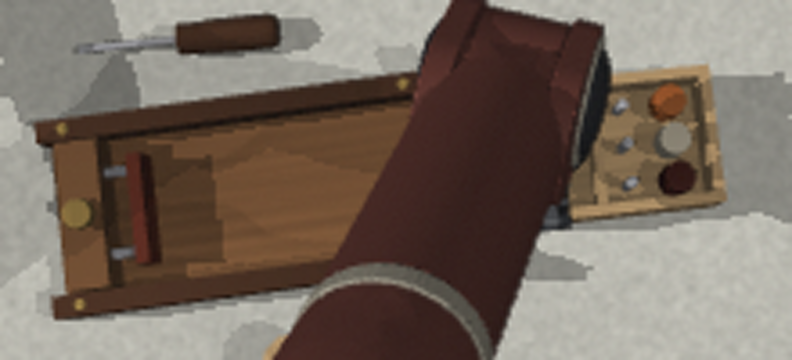

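The tray's rear rim corners are at about (709,65) and (726,203) in the crop. I'll check the alignment from these.

```bash
python3 - <<'E'
from h import *
d=pickle.load(open('t2.pkl','rb'))
def p(c,h): return ray(d,c[0]/3.6+105-.36,c[1]/3.6+170-.36,h)
a=1.683;xd=np.array([np.cos(a),np.sin(a),0]);n=np.array([-xd[1],xd[0],0]);o=np.array([544.7,46,0])
q=[p((709,65),45),p((726,203),45)]; v=q[0]-q[1]; print(np.linalg.norm(v),np.arctan2(v[1],v[0])+np.pi/2-a,[((x-o)@xd,(x-o)@n) for x in q])
s=sensors.read_state(); e=s['ee_pos']-o; print('tcp dock',e@xd,e@n)
E
```

```text
100.52676691424163 -0.017574492481271076 [(np.float64(-191.8987049447928), np.float64(-46.430761294942826)), (np.float64(-190.1320889790905), np.float64(54.080481530225704))]
tcp dock -71.02235239316069 1.6177360950170667
```

servo_tool:
  deltas: [0,1.6,0,-1,0,0,0,0,4,0,0,0,5,0,0,0,5,0,0,0,5,0,0,0,5,0,0,0,5,0,0,0,5,0,0,0,4,0,0,0]

```text
time: 7.65
ee_pos: [549.1, 14.1, 70.3]
tcp_rot: [-2.072, -2.361, -0.0]
ft_force: [-0.4, -1.1, -5.0]
grip_width: 0.155
grasp_force: 52.5
```

servo_tool:
  deltas: [4,0,0,0,4,0,0,0,4,0,0,0,4,0,0,0,4,0,0,0,4,0,0,0,4,0,0,0,4,0,0,0,0,0,0,0]

```text
time: 8.55
ee_pos: [544.8, 46.6, 70.3]
tcp_rot: [-2.07, -2.361, -0.001]
ft_force: [-0.8, 1.0, -3.5]
grip_width: 0.156
grasp_force: 52.7
```

servo_tool:
  deltas: [0,0,1,0,0,0,1,0,0,0,1,0,0,0,0,0]

```text
time: 8.95
ee_pos: [544.9, 46.8, 67.9]
tcp_rot: [-2.07, -2.361, -0.002]
ft_force: [-2.2, 4.9, 2.5]
grip_width: 0.155
grasp_force: 53.9
```

servo_tool:
  deltas: [0,0,0,0,0,0,0,0,0,0,0,0,0,0,0,0,0,0,0,0]
  hand: 0

```text
time: 9.45
ee_pos: [545.2, 44.7, 67.3]
tcp_rot: [2.073, 2.36, -0.0]
ft_force: [-0.5, -0.1, -0.1]
grip_width: 0.979
grasp_force: 0.0
```

```bash
python3 - <<'E'
from h import *
s=sensors.read_state(); print(s['ee_pos'],s['ft_force'],s['grip_width'])
d=snap("scene"); cv2.imwrite('pics/s2.png',cv2.resize(d['image'][140:260,210:420],None,fx=3.6,fy=3.6))
E
```

```text
[545.20449564  44.6961079   67.33341287] [-0.4518092  -0.06006826 -0.12096746] 0.9793431156544951
```

View pics/s2.png

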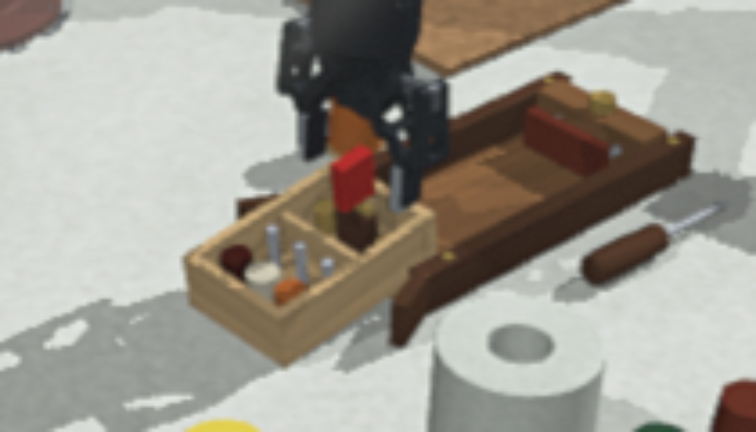

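The scene view shows the tray's front resting on the lip, its back edge on the table and the fingers open and clear of the tab. Next I'll go round behind the tray with the fingers shut.

servo_tool:
  deltas: [0,0,-30,0,0,0,-40,0,0,0,-20,0,-30,0,0,0,-40,0,0,0,-40,0,0,0,-39,0,0,0,0,0,0,0]

```text
time: 10.3
ee_pos: [563.9, -111.6, 157.8]
tcp_rot: [2.082, 2.345, -0.007]
ft_force: [0.1, -0.9, -0.5]
grip_width: 0.998
grasp_force: 0.0
```

servo_tool:
  deltas: [0,0,0,0,0,0,0,0,0,0,0,0,0,0,20,0,0,0,35,0,0,0,35,0,0,0,25,0,0,0,13,0,0,0,5,0,0,0,0,0]
  hand: 1

```text
time: 11.3
ee_pos: [564.6, -102.2, 24.4]
tcp_rot: [2.072, 2.362, 0.0]
ft_force: [0.6, -0.3, -0.2]
grip_width: 0.002
grasp_force: 0.0
```

```bash
python3 - <<'E'
from h import *
s=sensors.read_state(); print(s['ee_pos'],s['ft_force'],s['grip_width'])
a=1.683;xd=np.array([np.cos(a),np.sin(a),0]);n=np.array([-xd[1],xd[0],0]);o=np.array([544.7,46,0]); e=s['ee_pos']-o
print('tcp dock',e@xd,e@n); r=R.from_rotvec(s['tcp_rot']).as_matrix()[:,0]; print('toolx',r@xd,r@n)
d=snap("wrist"); cv2.imwrite('pics/w2.png',d['image'])
E
```

```text
[ 564.63744947 -102.15376866   24.41143385] [ 0.56132059 -0.28806047 -0.21099243] 0.001686354605836563
tcp dock -149.4545076320579 -3.2235396940463303
toolx 0.9998288340162008 0.018501422920666727
```

View pics/w2.png

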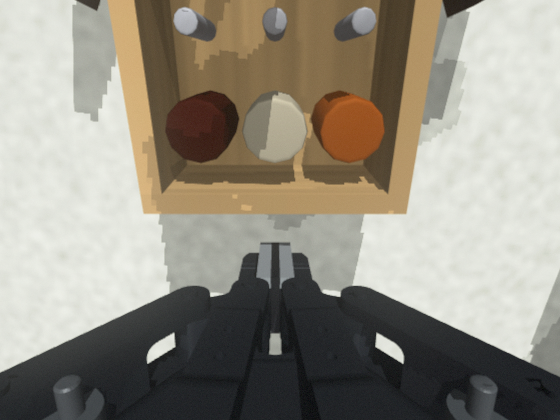

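The shut fingers are centred behind the back wall (finger column 275, wall edge at row 213), and the tray is square to the tool. Next I'll push.

servo_tool:
  deltas: [4,0,0,0,4,0,0,0,4,0,0,0,4,0,0,0,4,0,0,0,4,0,0,0,4,0,0,0,4,0,0,0,4,0,0,0,4,0,0,0]

```text
time: 12.35
ee_pos: [560.1, -67.3, 24.8]
tcp_rot: [2.072, 2.353, -0.004]
ft_force: [0.8, -7.0, -0.5]
grip_width: -0.005
grasp_force: 3.5
```

servo_tool:
  deltas: [4,0,0,0,4,0,0,0,4,0,0,0,4,0,0,0,4,0,0,0,4,0,0,0,4,0,0,0,4,0,0,0,4,0,0,0,4,0,0,0]

```text
time: 13.35
ee_pos: [557.8, -33.8, 26.7]
tcp_rot: [2.07, 2.34, -0.005]
ft_force: [1.1, -15.8, 8.1]
grip_width: -0.001
grasp_force: 8.0
```

servo_tool:
  deltas: [0,0,0,0]

```text
time: 13.45
ee_pos: [557.8, -33.0, 26.8]
tcp_rot: [2.07, 2.342, -0.004]
ft_force: [1.9, -13.5, 6.3]
grip_width: -0.0
grasp_force: 6.7
```

```bash
python3 - <<'E'
from h import *
s=sensors.read_state(); print(s['ee_pos'],s['ft_force'],s['moment'])
d=snap("scene"); cv2.imwrite('pics/s3.png',cv2.resize(d['image'][140:260,210:420],None,fx=3.6,fy=3.6))
s=sensors.read_state(); print(s['ee_pos'],s['ft_force'],s['moment'])
E
```

```text
[557.75337167 -33.01468213  26.77351382] [  1.85671059 -13.51273926   6.25355102] [-2.72444503 -0.33843793 -0.02074395]
[557.75344196 -32.97689098  26.76320633] [  1.73798121 -12.94114389   7.28617016] [-2.64757339 -0.30442079  0.0158663 ]
```

View pics/s3.png

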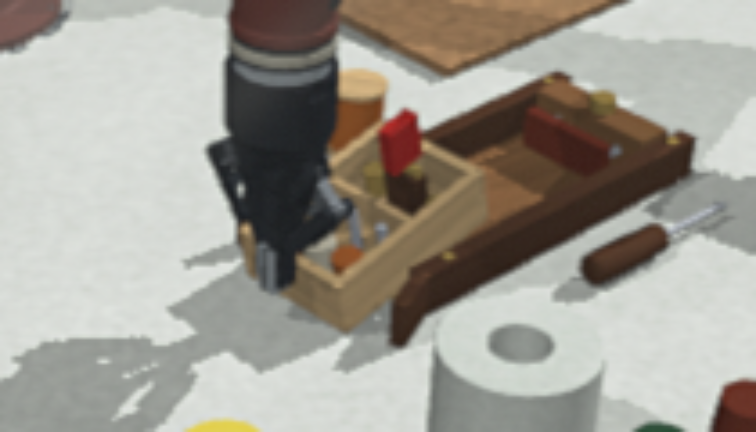

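The tail is about to rise, and the fingers' friction is holding it down (8 N of vertical force). I'll back off so the tray can tip freely, then push on.

servo_tool:
  deltas: [-5,0,0,0,-5,0,0,0,-5,0,0,0,0,0,2,0,0,0,0,0]

```text
time: 14.0
ee_pos: [555.2, -37.1, 21.7]
tcp_rot: [-2.07, -2.36, 0.001]
ft_force: [-0.7, 0.6, -0.1]
grip_width: 0.001
grasp_force: 0.0
```

servo_tool:
  deltas: [3,0,0,0,3,0,0,0,3,0,0,0,3,0,0,0,3,0,0,0,3,0,0,0,0,0,0,0]

```text
time: 14.7
ee_pos: [553.4, -20.7, 22.2]
tcp_rot: [2.073, 2.36, -0.001]
ft_force: [0.2, -2.1, -0.7]
grip_width: -0.002
grasp_force: 1.0
```

```bash
python3 - <<'E'
from h import *
s=sensors.read_state(); print(s['ee_pos'],s['ft_force'])
a=1.683;xd=np.array([np.cos(a),np.sin(a),0]);n=np.array([-xd[1],xd[0],0]);o=np.array([544.7,46,0]); e=s['ee_pos']-o
print(e@xd,e@n)
d=snap("scene"); P=cloud(d); h,S,v=cv2.split(cv2.cvtColor(d['image'],cv2.COLOR_BGR2HSV))
m=((h<6)|(h>174))&(S>180)&(v>90)&(P[...,2]>60)&(P[...,2]<160)
p=P[m]; q=p-o; print(m.sum(),'tab x',np.percentile(q@xd,[5,50,95]),'y',np.median(q@n),'z',np.percentile(p[:,2],[5,95]))
# tray rim: light-wood colours in tray area
Q=P-o; X=Q@xd;Y=Q@n;Z=P[...,2]
for lo in range(-90,120,15):
    k=(X>lo)&(X<lo+15)&(abs(Y)<54)&(Z>0)&(h>8)&(h<25)&(v>120)&(S<140)
    if k.sum()>15: print(lo,k.sum(),np.percentile(Z[k],[5,50,95]).round())
E
```

```text
[553.36090497 -20.65866064  22.16167497] [ 0.2332892  -2.07384458 -0.71782965]
-67.20924316282017 -1.1427804947263154
127 tab x [55.65770398 66.9453003  85.69890516] y -5.2224320626958605 z [63.3291942 96.9105879]
-60 146 [27. 39. 64.]
-45 60 [29. 54. 71.]
-30 70 [23. 53. 68.]
-15 62 [22. 44. 65.]
0 51 [33. 49. 63.]
15 61 [32. 49. 60.]
30 138 [34. 48. 58.]
45 84 [33. 47. 62.]
60 84 [33. 43. 56.]
75 72 [29. 44. 52.]
90 62 [32. 47. 51.]
```

The tray has tipped front down with only 2 N on the tool, so I'll keep pushing.

servo_tool:
  deltas: [4,0,0,0,4,0,0,0,4,0,0,0,4,0,0,0,4,0,0,0,4,0,0,0,4,0,0,0,4,0,0,0,4,0,0,0,4,0,0,0]

```text
time: 15.75
ee_pos: [548.3, 19.7, 22.2]
tcp_rot: [-2.072, -2.361, 0.0]
ft_force: [1.0, -3.1, -2.2]
grip_width: -0.001
grasp_force: 1.5
```

servo_tool:
  deltas: [4,0,0,0,4,0,0,0,4,0,0,0,4,0,0,0,4,0,0,0,4,0,0,0,4,0,0,0,4,0,0,0,4,0,0,0,0,0,0,0]

```text
time: 16.75
ee_pos: [543.6, 56.2, 22.3]
tcp_rot: [-2.071, -2.361, -0.001]
ft_force: [-0.7, -1.6, -0.7]
grip_width: 0.003
grasp_force: 0.7
```

servo_tool:
  deltas: [4,0,0,0,4,0,0,0,4,0,0,0,4,0,0,0,4,0,0,0,4,0,0,0,3,0,0,0,3,0,0,0,2,0,0,0,2,0,0,0]

```text
time: 17.75
ee_pos: [539.4, 88.7, 22.4]
tcp_rot: [2.073, 2.36, -0.0]
ft_force: [1.2, -4.5, -0.3]
grip_width: 0.002
grasp_force: 2.5
```

```bash
python3 - <<'E'
from h import *
s=sensors.read_state(); print(s['ee_pos'],s['ft_force'])
a=1.683;xd=np.array([np.cos(a),np.sin(a),0]);n=np.array([-xd[1],xd[0],0]);o=np.array([544.7,46,0]); e=s['ee_pos']-o
print(e@xd,e@n)
d=snap("scene"); cv2.imwrite('pics/s4.png',cv2.resize(d['image'][140:260,210:420],None,fx=3.6,fy=3.6))
E
```

```text
[539.38789351  88.68122887  22.38401302] [ 1.24041455 -4.48437885 -0.28494328]
43.00762745261366 0.49975438520011284
```

View pics/s4.png

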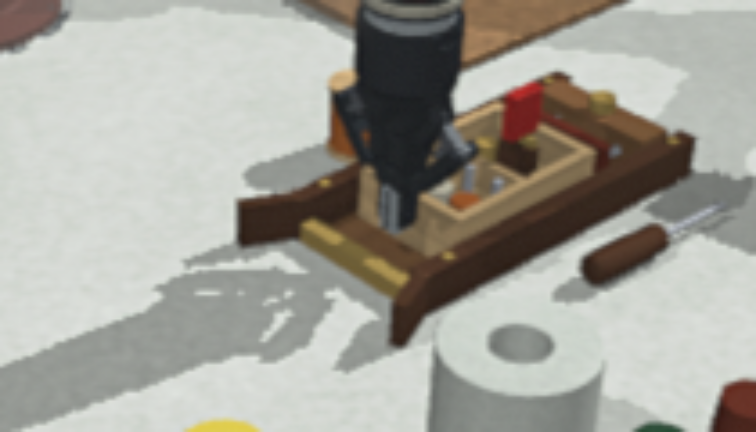

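The tray lies flat behind the lip, with a gap still left to the pad. Sliding takes about 4 N, so I'll creep forward from here.

servo_tool:
  deltas: [1,0,0,0,1,0,0,0,1,0,0,0,1,0,0,0,1,0,0,0,1,0,0,0,1,0,0,0,1,0,0,0,1,0,0,0]

```text
time: 18.7
ee_pos: [538.2, 97.3, 22.4]
tcp_rot: [2.073, 2.36, -0.0]
ft_force: [-0.1, -5.7, -0.5]
grip_width: 0.002
grasp_force: 2.6
```

servo_tool:
  deltas: [1,0,0,0,1,0,0,0,1,0,0,0,1,0,0,0]

```text
time: 19.1
ee_pos: [537.7, 101.3, 22.4]
tcp_rot: [2.073, 2.36, -0.0]
ft_force: [1.0, -5.4, 0.4]
grip_width: -0.004
grasp_force: 2.6
```

servo_tool:
  deltas: [1,0,0,0,1,0,0,0]

```text
time: 19.3
ee_pos: [537.5, 103.2, 22.4]
tcp_rot: [2.073, 2.36, -0.0]
ft_force: [0.1, -5.4, 0.6]
grip_width: -0.006
grasp_force: 2.6
```

servo_tool:
  deltas: [1,0,0,0,1,0,0,0]

```text
time: 19.5
ee_pos: [537.2, 105.2, 22.4]
tcp_rot: [2.073, 2.36, -0.0]
ft_force: [0.9, -5.0, 0.5]
grip_width: -0.0
grasp_force: 2.6
```

servo_tool:
  deltas: [1,0,0,0,1,0,0,0]

```text
time: 19.7
ee_pos: [536.9, 107.2, 22.4]
tcp_rot: [2.073, 2.36, -0.0]
ft_force: [1.0, -4.3, 0.4]
grip_width: -0.003
grasp_force: 2.6
```

servo_tool:
  deltas: [1,0,0,0,1,0,0,0]

```text
time: 19.9
ee_pos: [536.7, 109.2, 22.4]
tcp_rot: [2.073, 2.36, -0.001]
ft_force: [0.5, -4.7, 0.5]
grip_width: 0.004
grasp_force: 2.6
```

servo_tool:
  deltas: [1,0,0,0,1,0,0,0]

```text
time: 20.1
ee_pos: [536.4, 110.1, 22.4]
tcp_rot: [2.073, 2.359, -0.002]
ft_force: [0.4, -7.7, 0.9]
grip_width: -0.004
grasp_force: 3.8
```

servo_tool:
  deltas: [1,0,0,0,1,0,0,0]

```text
time: 20.3
ee_pos: [536.2, 110.7, 22.4]
tcp_rot: [2.074, 2.357, -0.004]
ft_force: [-0.3, -8.2, 0.5]
grip_width: -0.001
grasp_force: 4.7
```

servo_tool:
  deltas: [1,0,0,0,1,0,0,0]

```text
time: 20.5
ee_pos: [535.9, 111.3, 22.4]
tcp_rot: [2.074, 2.355, -0.006]
ft_force: [-0.4, -10.5, 1.4]
grip_width: 0.003
grasp_force: 5.7
```

servo_tool:
  deltas: [1,0,0,0,1,0,0,0]

```text
time: 20.7
ee_pos: [535.6, 111.9, 22.4]
tcp_rot: [2.075, 2.353, -0.008]
ft_force: [-0.1, -13.2, 1.8]
grip_width: -0.001
grasp_force: 6.6
```

servo_tool:
  deltas: [1,0,0,0,1,0,0,0,0,0,0,0,0,0,0,0]

```text
time: 21.1
ee_pos: [535.2, 112.5, 22.4]
tcp_rot: [2.076, 2.352, -0.01]
ft_force: [0.4, -14.0, 2.3]
grip_width: 0.0
grasp_force: 7.1
```

Total push is about 14 N with about 5 N of sliding friction, so the pad gets about 9 N. The tray has moved roughly 3 mm since contact, which agrees with that. I'll withdraw now.

servo_tool:
  deltas: [-2,0,0,0,-3,0,0,0,-5,0,0,0,-10,0,0,0,-15,0,0,0,0,0,-20,0,0,0,-40,0,0,0,-40,0,0,0,-30,0,0,0,0,0]

```text
time: 22.1
ee_pos: [543.1, 84.6, 156.8]
tcp_rot: [2.069, 2.356, 0.013]
ft_force: [0.3, -0.3, 0.7]
grip_width: -0.002
grasp_force: 0.0
```

```bash
python3 - <<'E'
from h import *
s=sensors.read_state(); print(s['ee_pos'],s['ft_force'])
d=snap("scene"); cv2.imwrite('pics/s5.png',cv2.resize(d['image'][140:260,210:420],None,fx=3.6,fy=3.6))
E
```

```text
[543.14395935  84.60560845 156.78604864] [ 0.30759347 -0.27944108  0.74642817]
```

View pics/s5.png

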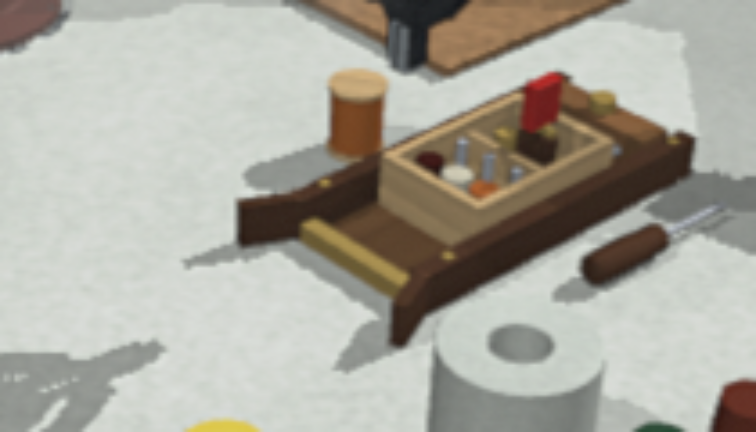

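The tray lies flat against the pad, the arm is clear and the spool, awl and paper roll stand where they were.

```bash
python3 -c "
from station import ctrl; print(ctrl.job_done())"
```

```text
the job is handed in; nothing more can be done
None
```

The tray is in its dock, flat behind the lip and resting against the pad, which I pressed with an estimated 9 N (about 3 mm of give); the arm is clear, the job was handed in at about 22 s, and no verdict came back.

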